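Lock the salad spinner's pump knob down for storage

ROBOT

A 6-joint arm with a two-finger parallel gripper is mounted at the origin on the work surface. World frame = base frame: x ahead of the robot, y to its left, z up, the work surface at z = 0. Lengths are in m, angles in rad, forces in N, time in s.
With the tool pointing down it reaches from about 0.35 to 0.775 m from the base axis. Payload 7.3 kg.
Tool frame: the origin (TCP) lies at the very end of the fingers, on their centre line; the grasp point (between the pads) lies grip_point_offset behind it (grip_point_offset is the distance from the TCP to the grasp point, in m); z points along the fingers, y is the direction in which the jaws open and shut (so a half turn about z gives the same grasp; the last joint's range is limited). The gripper opens to 92 mm and grips with 3 to 60 N. Pads are 19 mm wide; open, the fingers measure 130 mm over their backs; the gripper's body (75 mm by 190 mm) begins 47 mm behind the grasp point.
Start: joints at [-1.434, 0.342, 1.524, -0, 1.275, -0.146], TCP at [0.147, -0.504, 0.227] pointing down, gripper open.
Joint ranges: [-2.53, 2.53], [-0.77, 2.02], [0.04, 2.7], [-1, 4.14], [0.28, 2.66], [-3.11, 3.11]. Speed limits (rad/s): [2.57, 2.57, 3.14, 3.14, 3.14, 3.14].

INTERFACE

Orientations are given as [roll, pitch, yaw] about the fixed x, y, z axes, in that order (R = Rz(yaw) Ry(pitch) Rx(roll)).
In Python, from cell import * gives the robot as it stands.
- The arm moves only by the shell command python3 -m inch 'ROWS' [OPENING] [FORCE]. ROWS is JSON, a list that holds one entry, the list of rows, each a list of 4 numbers: the shift along the tool's x, y, z in mm, then the turn about the tool's z in rad. In form: [[[x, y, z, roll], ...]]. A call has 1 to 10 rows; each row shifts and turns the commanded pose from where the row before left it, along the tool's axes as they then stand; what a row does not reach is not made up. A row lasts 1/8 s, in which the tool goes at most 62.5 mm and 10.7 degrees, less where a joint would pass 70% of its speed; a pose out of reach is approached as far as the arm can. A call with a gripper value outside its range is refused whole. OPENING is the closure, from -1 (fully open) to 1 (shut), set as the call begins (- or left out, the last holds). The fingers move at their own pace and stop on an object; FORCE is the grip in N (left out, the last holds). Time passes only in rows, so rows that do not move let the fingers close. It gives the time, the measured TCP pose, the force and the opening at its end, in the units of the state.
- observe(): the state, without advancing time (a new reading comes with each control period).
- read_camera(name): name is "side" or "top"; returns a dict with "img" (480x640x3 uint8, blue, green, red), "fx", "fy", "cx", "cy" (pixels), "k1" (the pictures are not rectified: a ray, as slopes to the right and down, at radius r is drawn at 1 + k1 r^2 times it, then the intrinsics apply), "eye" and "rotation" of the camera in the world. Camera axes: x right, y down, z forward; pixel columns grow to the right and rows downward; lengths in m; the calibration is good to about 2 mm. A picture is of the moment at which its call begins. There is no depth.
- hand_in(): hands the job in, once; it reports no verdict.
Trained networks look in the newest picture that a camera, given by its name, has taken for a name from the list of things; names that differ only in an ending like _2 or _b are one class to them, and where a whole thing is asked for, a point or a joint stands for the part that bears it (a point fixed in the world has none). Each returns a list of dicts, best first, with "conf" (0 to 1); they miss things now and then, are a little off and sometimes report something else, mostly with a low value. They report only what shows in the picture. A call takes as long as a camera call.
- boxes_of(camera, label): "at" ([row, column] in pixels, amid what is visible of it).
- place_of(camera, label): "at" ([row, column] in pixels: a listed point, or the origin of a listed thing).
The state is a dict: "time": time; "qpos": joint angles; "qvel": joint speeds; "joint_efforts": joint torques, N m; "tool_pos": TCP position; "tool_rot": TCP orientation; "contact_force": force on the tool from outside, world axes, zero at the start; "torque": the same for the moment, N m; "opening": finger opening in m.
Only numpy, scipy, OpenCV 4.12 (cv2) and the standard library are available. Lean on these libraries where they do the work, as an engineer would, in place of code of your own. Each camera call takes 0.05 s, during which the arm holds its last target. There are 200 camera calls.

TASK

Get the salad spinner ready for the cupboard: push its green pump knob fully down into the lid against the spring and, while holding it down, slide the orange lock across by its upright tab, away from the knob, as far as it goes, so that the lock traps the knob. Go gently, never pushing the knob or the lock with more than 22 N, and leave the other things on the worktop where they stand; then let go and move clear.

Things in the scene. Friction and masses are not known exactly. Their poses are not given: they have to be found in the camera images.
- spinner: Salad spinner stuck to the worktop by its sucker foot: clear bowl, green basket, white lid 228 mm across. Origin: centre of its underside; z up; x points from the knob towards the lock's upright tab, the way the lock slides shut (a white lug on the bowl's side points so too). The lid is screwed on more or less far: its top is 160 to 180 mm above the origin; find the knob's height by touch or sight.
- lid_low (a point): Point of the bowl on the knob's axis, 160 mm up: the lid's top if screwed down fully (it may be up to 20 mm higher). Axes as the spinner's. Heights above the true lid top: green knob's flat raised part (x -18 to 34 mm, y +-20) 30 mm when up, about 8 mm when down; its darker back ledge (x -34 to -18) 6 mm lower than that. Two grey guide strips, 10 mm high, at y +-32 to 38 mm.
- tab_low (a point): Point of the bowl at x = 36 mm, 160 mm up: foot of the inner face (facing the knob) of the lock's orange tab, if the lid is lowest and the lock open. The tab is 8 mm thick, 36 mm wide, its top 32 mm above the lid; side rails' top 7 mm. Shut fingers that hold the knob down, set on it just short of the tab, can slide along +x on the knob and push the tab with them.
- pump (a joint): Travel of the green knob straight down into the lid, m: 0 up; at 0.020 it meets a rubber bumper; 0.026 end. The spring pushes back with about 2 N when up, 6 N at 0.020; then the bumper adds 4 N per mm. Untrapped, it springs back up. The lock passes over its ledge only beyond about 0.021 (10 N); 12 to 15 N down is a good push. Trapped and let go it rests at about 0.021.
- lock (a joint): Travel of the orange lock along the spinner's +x, m: starts open at 0 to 0.002; 0.010 is fully shut; it stays where left, friction about 2 N. The lock is a flat frame, 60 mm wide, round the knob: crossbar at the back (-x), which slides over the knob's ledge, low side rails, and at the front (+x) the upright tab. While the knob is up, the crossbar is stopped by the ledge at about 0.003.
- pepper_mill: turned dark-wood pepper mill, 128 mm tall, 48 mm wide; bystander close to the spinner. Origin: centre of its underside.
- tomato: red tomato, 50 mm tall, 68 mm wide; bystander close to the spinner. Origin: centre of its underside.
- mug: blue mug, 95 mm tall, 80 mm wide; bystander. Origin: centre of its underside.
- oil: green glass oil bottle, 220 mm tall, 60 mm wide; bystander. Origin: centre of its underside.
- bowl: white bowl, 55 mm tall, 140 mm wide; bystander. Origin: centre of its underside.
- herb_jar: small glass jar with a steel cap, 90 mm tall, 48 mm wide; bystander. Origin: centre of its underside.

How it is judged:
By the outcome, as a careful person would: the job done as asked, in the order asked, and still so for the second after the job is handed in, with the robot touching nothing.
It also fails if it takes over 48 s, if anything falls off the work surface, if the arm or the gripper's body presses on something with over 40 N, if the wrist force passes 120 N, or if a joint passes its speed limit or range.

## Working session

There is one attempt and no reset: what is moved stays moved. The work goes in short steps, Python scripts to look and compute and a shell command to move; the robot and the scene stay as the last step left them, time stands still between calls to the robot, and variables do not carry over. Pictures are saved under pics/ and viewed, about 8 in all and at most 12, crops included, and the job is handed in when it is done.

```bash
mkdir -p pics; cat > h.py <<'E'
from cell import *
import numpy as np, cv2
def ray(c,at):
    u=np.array([(at[1]-c["cx"])/c["fx"],(at[0]-c["cy"])/c["fy"]]);d=u.copy()
    for _ in range(20): d=u/(1+c["k1"]*(d@d))
    return np.array(c["eye"]),np.array(c["rotation"])@np.array([d[0],d[1],1.])
def onz(c,at,z):
    e,r=ray(c,at); return e+r*(z-e[2])/r[2]
def tri(c1,a1,c2,a2):
    (e1,r1),(e2,r2)=ray(c1,a1),ray(c2,a2)
    s=np.linalg.lstsq(np.c_[r1,-r2],e2-e1,rcond=None)[0]
    p,q=e1+r1*s[0],e2+r2*s[1]; return (p+q)/2,np.linalg.norm(p-q)
E
python3 - <<'E'
from h import *
np.set_printoptions(precision=4,suppress=True)
C={n:read_camera(n) for n in("side","top")}
for n in C: cv2.imwrite(f"pics/{n}0.png",C[n]["img"]); print(n,C[n]["eye"],C[n]["fx"])
for l in("spinner","lid_low","tab_low","pepper_mill","tomato","mug","oil","bowl","herb_jar"):
    P={n:place_of(n,l)[:2] for n in C}
    print(l,{n:[(np.round(p["at"],1).tolist(),round(p["conf"],2)) for p in P[n]] for n in P})
    if P["side"] and P["top"]: print("   tri",*tri(C["side"],P["side"][0]["at"],C["top"],P["top"][0]["at"]))
s=observe(); print(s["time"],s["tool_pos"],s["tool_rot"],s["contact_force"],s["opening"])
import cell; print(grip_point_offset)
E
```

```text
side [-0.1598  0.8088  1.1954] 551.7136124344707
top [ 0.3818 -0.0267  1.3259] 518.8830532828442
spinner {'side': [([261.0, 310.2], 0.84)], 'top': []}
lid_low {'side': [([340.2, 181.2], 0.26)], 'top': []}
tab_low {'side': [([377.8, 219.2], 0.38)], 'top': []}
pepper_mill {'side': [([238.3, 346.1], 0.59)], 'top': [([226.3, 359.4], 0.75)]}Traceback (most recent call last):
  File "<stdin>", line 8, in <module>
  File "h.py", line 11, in tri
    s=np.linalg.lstsq(np.c_[r1,-r2],e2-e1,rcond=None)[0]
      ~~~~~~~~~~~~~~~^^^^^^^^^^^^^^^^^^^^^^^^^^^^^^^^
    raise LinAlgError('Incompatible dimensions')
numpy.linalg.LinAlgError: Incompatible dimensions
```

View pics/side0.png

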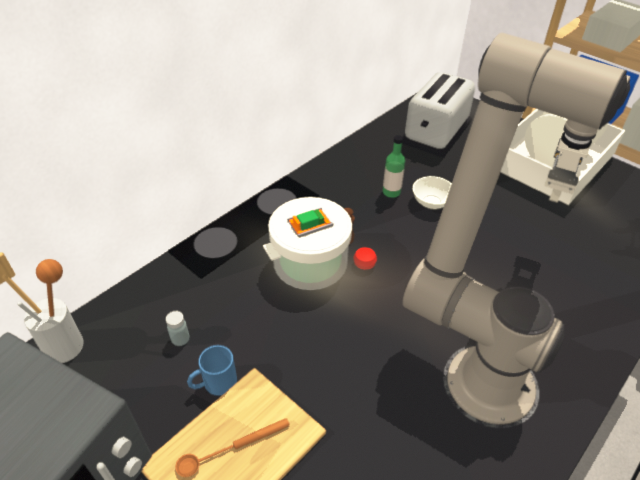

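View pics/top0.png

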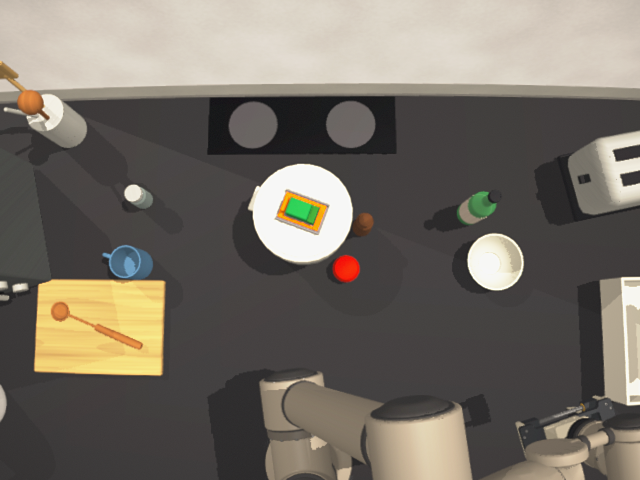

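```bash
sed -i 's/np.array(c\["rotation"\])@/R(c)@/; s/^import numpy.*/import numpy as np, cv2\nfrom scipy.spatial.transform import Rotation\ndef R(c):\n    r=np.array(c["rotation"]); return r if r.ndim==2 else Rotation.from_euler("xyz",r).as_matrix()/' h.py
python3 - <<'E'
from h import *
np.set_printoptions(precision=4,suppress=True)
C={n:read_camera(n) for n in("side","top")}
print(C["top"]["rotation"])
for l in("spinner","lid_low","tab_low","pepper_mill","tomato","pump","lock"):
    P={n:place_of(n,l)[:1] for n in C}
    for n in P:
        if P[n]: print(l,n,np.round(P[n][0]["at"],1),round(P[n][0]["conf"],2),onz(C[n],P[n][0]["at"],.16 if "low" in l else 0))
out=[]
for n,(r,c) in {"side":(220,310),"top":(212,302)}.items():
    im=C[n]["img"][r-60:r+60,c-60:c+60]
    hsv=cv2.cvtColor(im,cv2.COLOR_BGR2HSV); H,S,V=cv2.split(hsv)
    for nm,m in {"green":(H>45)&(H<80)&(S>200),"orange":(H>5)&(H<20)&(S>200)&(V>150),"bright":(H>45)&(H<80)&(S>200)&(V>140)}.items():
        ys,xs=np.nonzero(m)
        k,lab,st,ce=cv2.connectedComponentsWithStats(m.astype(np.uint8))
        print(n,nm,[(s[4],s[:4].tolist(),(ce[i][::-1]+[r-60,c-60]).round(1)) for i,s in enumerate(st) if i and s[4]>8])
    out.append(cv2.resize(im[20:100] if n=="top" else im[:80],None,fx=5,fy=5,interpolation=cv2.INTER_CUBIC)[:, :600])
cv2.imwrite("pics/c1.png",np.vstack([cv2.resize(o,None,fx=.75,fy=.75) for o in out]))
s=observe(); print(s["time"],s["tool_pos"],s["tool_rot"],s["contact_force"],s["opening"])
print(grip_point_offset)
E
```

```text
[-3.0084  0.0241 -1.567 ]
spinner side [263.4 309.8] 0.86 [0.6007 0.0098 0.    ]
tab_low side [338.7 179.4] 0.16 [0.5542 0.486  0.16  ]
tab_low top [212.1 467.8] 0.55 [ 0.5977 -0.3688  0.16  ]
pepper_mill side [239.3 343.6] 0.4 [ 0.5943 -0.1347  0.    ]
pepper_mill top [226.5 361.1] 0.75 [ 0.5892 -0.1369  0.    ]
tomato side [262.4 362.6] 0.63 [ 0.4898 -0.1001  0.    ]
tomato top [270.4 348.3] 0.77 [ 0.4756 -0.1031  0.    ]Traceback (most recent call last):
  File "<stdin>", line 6, in <module>
ValueError: it knows: bowl, herb_jar, lid_low, mug, oil, pepper_mill, spinner, tab_low, tomato
```

```bash
cat > seg.py <<'E'
from h import *
import sys
np.set_printoptions(precision=4,suppress=True)
C={n:read_camera(n) for n in("side","top")}
out=[]
for n,(r,c) in {"side":(220,310),"top":(212,302)}.items():
    im=C[n]["img"][r-60:r+60,c-60:c+60]
    H,S,V=cv2.split(cv2.cvtColor(im,cv2.COLOR_BGR2HSV))
    for nm,m in {"green":(H>45)&(H<80)&(S>200),"orange":(H>5)&(H<20)&(S>200)&(V>150),"bright":(H>45)&(H<80)&(S>200)&(V>140)}.items():
        k,lab,st,ce=cv2.connectedComponentsWithStats(m.astype(np.uint8))
        for i in range(1,k):
            if st[i][4]<9: continue
            q=cv2.minAreaRect(np.argwhere(lab==i).astype(np.float32))
            print(n,nm,st[i][4],"ctr",ce[i][::-1]+[r-60,c-60],"rect rc",np.round(q[0]+np.array([r-60,c-60]),1),np.round(q[1],1),round(q[2],1))
    out.append(cv2.resize(im[20:80] if n=="side" else im[30:90],None,fx=5,fy=5,interpolation=cv2.INTER_CUBIC))
cv2.imwrite(sys.argv[1],np.vstack(out))
s=observe(); print(s["time"],s["tool_pos"],s["tool_rot"],s["contact_force"],s["opening"],grip_point_offset)
E
python3 seg.py pics/c1.png
```

```text
side orange 156 ctr [223.5449 305.1218] rect rc [220.3 309.1] [16.4 36.7] 18.4
top green 19 ctr [200.8421 294.5263] rect rc [200.6 295.3] [ 3.8 11. ] 5.2
top orange 63 ctr [207.3492 284.3651] rect rc [205.7 285.1] [ 6.5 24.2] 65.8
top orange 39 ctr [216.8718 316.3077] rect rc [217.1 315.5] [ 5.1 24.2] 75.4
top orange 47 ctr [222.0638 297.4043] rect rc [222.3 297.7] [25.6  2.3] 69.4
top bright 19 ctr [200.8421 294.5263] rect rc [200.6 295.3] [ 3.8 11. ] 5.2
1.2 [ 0.1465 -0.5042  0.2268] [3.1415 0.0001 0.2828] [ 0.7082 -0.4988  0.0032] 0.09158047045245007 0.0188
```

View pics/c1.png

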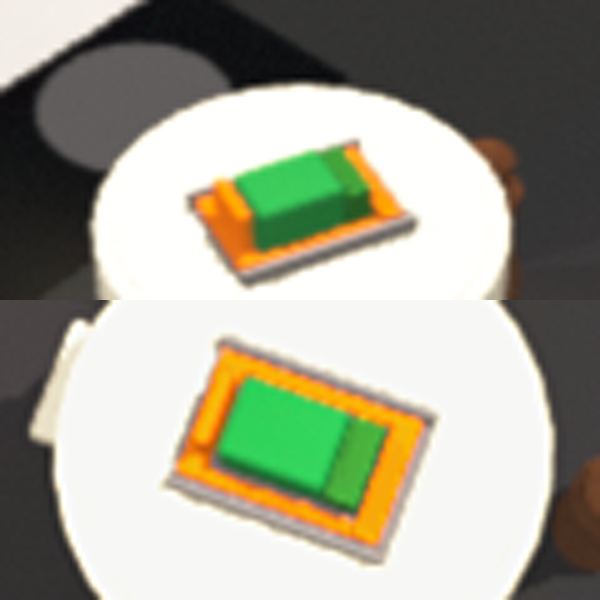

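The top crop shows the tab on the left (x≈205, y≈410) and the lug at (65,380). The knob's raised top has corners (247,378), (352,415), (322,495) and (217,458), with the dark ledge on the right. The side crop agrees: tab left, knob top (238,185) to (340,192).

```bash
python3 - <<'E'
from h import *
from scipy.optimize import least_squares
np.set_printoptions(precision=4,suppress=True)
C={n:read_camera(n) for n in("side","top")}
T=lambda p:(182+(p[1]-300)/5-.4,242+p[0]/5-.4); S=lambda p:(180+p[1]/5-.4,250+p[0]/5-.4)
# model (x,y,h above lid): knob top corners, strips' end corners unknown length -> only knob + tab
pts={"ff":((247,378),(238,185)),"fb":((352,415),(318,152)),"nb":((322,495),(340,192)),"nf":((217,458),(252,215)),
"s1":((222,338),(190,198)),"s2":((435,417),(357,143)),"s3":((382,560),(415,220)),"s4":((167,482),(245,280))}
for k,(a,b) in pts.items(): print(k,*tri(C["top"],T(a),C["side"],S(b)))
def proj(c,P):
    q=R(c).T@(np.array(P)-c["eye"]); d=q[:2]/q[2]; d=d*(1+c["k1"]*(d@d)); return np.array([c["cy"]+c["fy"]*d[1],c["cx"]+c["fx"]*d[0]])
M={"ff":(.034,-.02),"fb":(-.018,-.02),"nb":(-.018,.02),"nf":(.034,.02)}
def W(v,x,y,h): c,s=np.cos(v[3]),np.sin(v[3]); return [v[0]+c*x-s*y,v[1]+s*x+c*y,v[2]+h]
def f(v):
    r=[]
    for k,(x,y) in M.items():
        r+=list(proj(C["top"],W(v,x,y,.03))-T(pts[k][0]))+list(proj(C["side"],W(v,x,y,.03))-S(pts[k][1]))
    return r
o=least_squares(f,[.6,.02,.17,1.3]); print(o.x,np.abs(o.fun).max(),np.round(o.fun,1))
# lid rim in top image
im=C["top"]["img"]; g=((im.min(2)>215)*255).astype(np.uint8); k,l,st,ce=cv2.connectedComponentsWithStats(g); i=l[180,300]
cs=cv2.findContours((l==i).astype(np.uint8),cv2.RETR_EXTERNAL,cv2.CHAIN_APPROX_NONE)[0][0][:,0]
w=np.array([onz(C["top"],(p[1],p[0]),o.x[2])[:2] for p in cs]); print("rim",cv2.minEnclosingCircle(w.astype(np.float32)))
v=o.x; print("TCP target x=20:",W(v,.02,0,.03))
E
```

```text
ff [0.6253 0.0342 0.1878] 0.002078362968838977
fb [ 0.6085 -0.0124  0.1914] 0.00014849754792121132
nb [0.5746 0.0024 0.1922] 0.005498944685166656
nf [0.592  0.0499 0.1958] 0.008784691970755513
s1 [0.6482 0.0472 0.1721] 3.781670093008735e-05
s2 [ 0.6121 -0.0493  0.1718] 0.0014259368030908632
s3 [ 0.547  -0.0252  0.1712] 0.0017784403918471002
s4 [0.5821 0.0717 0.1712] 0.0005837947515495307
[0.5971 0.0108 0.1615 1.1983] 1.9989414413371946 [-1.2 -0.3 -1.4 -1.4 -0.3  0.4 -0.3 -0.   0.2 -0.2  0.7  2.  -0.8 -1.
  1.8  2. ]
rim ((0.5978027582168579, 0.01471432950347662), 0.11673722416162491)
TCP target x=20: [np.float64(0.6043426874681785), np.float64(0.02946241372807502), np.float64(0.19148353000159865)]
```

```bash
python3 -m inch '[[[40,-26,-20,0],[45,-29,-20,0],[45,-29,0,0],[45,-29,0,0],[45,-29,0,0],[45,-29,0,0],[45,-29,0,0],[45,-29,0,0],[45,-29,0,0],[45,-29,0,0]]]' 1 30
```

```text
time: 2.55
tool_pos: [0.4948, -0.1029, 0.2669]
tool_rot: [3.141, -0.0, 0.283]
contact_force: [1.0, -1.1, 0.4]
opening: 0.0006
```

```bash
python3 -m inch '[[[35,-24,0,0],[35,-24,0,0],[35,-24,0,0],[35,-24,0,0],[0,0,0,-0.155],[0,0,0,-0.155],[0,0,0,-0.155],[0,0,0,-0.155],[0,0,0,-0.155],[0,0,0,-0.155]]]' && python3 -m inch '[[[0,0,0,0],[0,0,0,0]]]'
```

```text
time: 3.8
tool_pos: [0.6014, 0.0269, 0.2666]
tool_rot: [-3.141, 0.0, 1.218]
contact_force: [-0.4, 0.0, 0.1]
opening: 0.0005
time: 4.05
tool_pos: [0.6014, 0.0269, 0.2667]
tool_rot: [-3.142, 0.0, 1.21]
contact_force: [-0.2, -0.4, -0.3]
opening: 0.0005
```

```bash
python3 -m inch '[[[2,1,20,0],[2,0.5,20,0],[0,0,12,0],[0,0,8,0],[0,0,0,0]]]' && python3 seg.py pics/c2.png
```

```text
time: 4.68
tool_pos: [0.6041, 0.03, 0.2065]
tool_rot: [-3.141, 0.0, 1.212]
contact_force: [0.0, 0.4, 1.2]
opening: 0.0005
side orange 161 ctr [224.0062 304.3665] rect rc [220.5 309.2] [16.8 36.7] 18.4
4.775 [0.6045 0.03   0.2073] [ 3.1405 -0.0002  1.2124] [ 0.6236 -0.1282 -0.3564] 0.0004227467113557268 0.0188
```

View pics/c2.png

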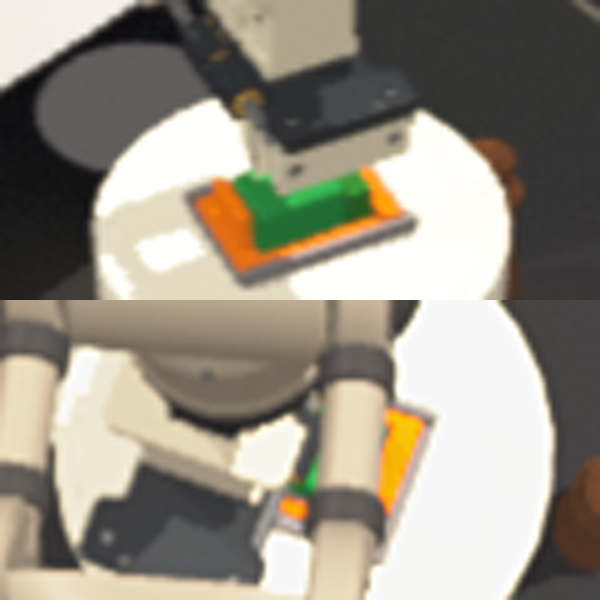

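Side crop: the shut fingertips hover over the knob's front half, tip corner near (275,190), just short of the tab at (235,215). Next I descend and feel for contact.

```bash
python3 -m inch '[[[0,0,4,0],[0,0,3,0],[0,0,3,0],[0,0,2,0],[0,0,1,0],[0,0,0,0]]]'; python3 -m inch '[[[0,0,1,0],[0,0,1,0],[0,0,0,0]]]';python3 -m inch '[[[0,0,1,0],[0,0,1,0],[0,0,0,0]]]'
```

```text
time: 5.52
tool_pos: [0.6042, 0.0301, 0.1936]
tool_rot: [-3.142, 0.0, 1.213]
contact_force: [0.1, 0.5, -0.4]
opening: 0.0007
time: 5.9
tool_pos: [0.6043, 0.0301, 0.192]
tool_rot: [3.141, -0.0, 1.213]
contact_force: [-0.5, 1.1, 1.7]
opening: 0.0004
time: 6.28
tool_pos: [0.6043, 0.0301, 0.1897]
tool_rot: [3.141, -0.0, 1.213]
contact_force: [0.5, -0.6, 2.3]
opening: 0.0007
```

```bash
python3 -m inch '[[[0,0,2,0],[0,0,2,0],[0,0,2,0],[0,0,2,0],[0,0,2,0],[0,0,0,0]]]'; python3 -m inch '[[[0,0,2,0],[0,0,2,0],[0,0,1,0],[0,0,1,0],[0,0,0,0]]]';python3 -m inch '[[[0,0,0.6,0],[0,0,0.6,0],[0,0,0,0]]]'
```

```text
time: 7.02
tool_pos: [0.6043, 0.0301, 0.1797]
tool_rot: [3.141, -0.0, 1.213]
contact_force: [1.5, 0.7, 4.2]
opening: 0.0003
time: 7.65
tool_pos: [0.6043, 0.0301, 0.174]
tool_rot: [3.141, -0.0, 1.213]
contact_force: [0.3, -0.1, 5.6]
opening: 0.0002
time: 8.02
tool_pos: [0.6044, 0.0301, 0.1729]
tool_rot: [3.141, -0.0, 1.213]
contact_force: [-0.9, 0.6, 6.6]
opening: 0.0001
```

```bash
python3 -m inch '[[[0,0,0.7,0],[0,0,0.6,0],[0,0,0,0]]]'; python3 -m inch '[[[0,0,0.5,0],[0,0,0.4,0],[0,0,0,0]]]'
```

```text
time: 8.4
tool_pos: [0.6044, 0.0301, 0.1719]
tool_rot: [3.141, -0.0, 1.213]
contact_force: [-1.8, 0.7, 8.8]
opening: 0.0006
time: 8.78
tool_pos: [0.6044, 0.0301, 0.1714]
tool_rot: [3.14, -0.0, 1.213]
contact_force: [-1.8, 1.2, 9.3]
opening: 0.0006
```

```bash
python3 -m inch '[[[0,0,0.5,0],[0,0,0.3,0],[0,0,0,0],[0,0,0,0]]]'
```

```text
time: 9.28
tool_pos: [0.6044, 0.0301, 0.171]
tool_rot: [3.14, -0.0, 1.213]
contact_force: [-2.5, 1.5, 13.5]
opening: 0.0005
```

```bash
python3 -m inch '[[[0,0,0.3,0],[0,0,0,0],[0,0,0,0]]]'
```

```text
time: 9.65
tool_pos: [0.6044, 0.0301, 0.1708]
tool_rot: [3.14, -0.0, 1.213]
contact_force: [-3.3, 0.4, 12.7]
opening: 0.0002
```

```bash
python3 -m inch '[[[0.7,0,0,0],[0.7,0,0,0],[0.7,0,0,0],[0,0,0,0]]]'; python3 -m inch '[[[0.7,0,0,0],[0.7,0,0,0],[0.7,0,0,0],[0,0,0,0]]]'
```

```text
time: 10.15
tool_pos: [0.6045, 0.0303, 0.1706]
tool_rot: [3.141, 0.003, 1.213]
contact_force: [-4.8, -4.5, 12.8]
opening: 0.0006
time: 10.65
tool_pos: [0.6053, 0.0314, 0.1706]
tool_rot: [3.14, 0.004, 1.212]
contact_force: [-6.1, -8.9, 12.5]
opening: 0.0002
```

```bash
python3 -m inch '[[[0.7,0,0,0],[0.7,0,0,0],[0,0,0,0]]]'; python3 -m inch '[[[0.7,0,0,0],[0.7,0,0,0],[0,0,0,0]]]'
```

```text
time: 11.02
tool_pos: [0.6061, 0.0327, 0.1707]
tool_rot: [3.139, 0.004, 1.212]
contact_force: [-4.8, -8.8, 11.6]
opening: 0.0004
time: 11.4
tool_pos: [0.6067, 0.0339, 0.1707]
tool_rot: [3.139, 0.004, 1.212]
contact_force: [-4.6, -9.2, 11.8]
opening: 0.0006
```

```bash
python3 -m inch '[[[0.7,0,0.1,0],[0.7,0,0.1,0],[0,0,0,0]]]'; python3 -m inch '[[[0.7,0,0,0],[0.7,0,0,0],[0,0,0,0]]]'; python3 -m inch '[[[0.7,0,0,0],[0.7,0,0,0],[0,0,0,0]]]'
```

```text
time: 11.78
tool_pos: [0.6073, 0.0352, 0.1707]
tool_rot: [3.139, 0.004, 1.212]
contact_force: [-4.3, -9.2, 12.0]
opening: 0.0006
time: 12.15
tool_pos: [0.6079, 0.0364, 0.1707]
tool_rot: [3.139, 0.004, 1.212]
contact_force: [-2.8, -8.4, 12.8]
opening: 0.0003
time: 12.52
tool_pos: [0.6082, 0.0373, 0.1706]
tool_rot: [3.139, 0.005, 1.212]
contact_force: [-3.8, -11.2, 13.6]
opening: 0.0004
```

```bash
python3 -m inch '[[[0.7,0,0,0],[0.7,0,0,0],[0,0,0,0]]]'; python3 -m inch '[[[0.7,0,0,0],[0.7,0,0,0],[0,0,0,0]]]'
```

```text
time: 12.9
tool_pos: [0.6087, 0.0385, 0.1706]
tool_rot: [3.139, 0.005, 1.212]
contact_force: [-4.4, -10.5, 12.6]
opening: 0.0004
time: 13.28
tool_pos: [0.6092, 0.0398, 0.1706]
tool_rot: [3.139, 0.005, 1.212]
contact_force: [-3.5, -10.4, 12.9]
opening: 0.0004
```

```bash
python3 -m inch '[[[0.7,0,0,0],[0.7,0,0,0],[0.7,0,0,0],[0,0,0,0]]]'; python3 -m inch '[[[0.7,0,0,0],[0.7,0,0,0],[0,0,0,0]]]'
```

```text
time: 13.78
tool_pos: [0.6099, 0.0418, 0.1706]
tool_rot: [3.139, 0.005, 1.212]
contact_force: [-4.2, -11.5, 12.3]
opening: 0.0005
time: 14.15
tool_pos: [0.6105, 0.0432, 0.1706]
tool_rot: [3.139, 0.005, 1.212]
contact_force: [-3.6, -9.6, 12.5]
opening: 0.0003
```

```bash
python3 -m inch '[[[0.7,0,0,0],[0.7,0,0,0],[0,0,0,0]]]'
```

```text
time: 14.52
tool_pos: [0.611, 0.0445, 0.1706]
tool_rot: [3.139, 0.005, 1.212]
contact_force: [-4.2, -10.8, 11.9]
opening: 0.0005
```

```bash
python3 -m inch '[[[0.5,0,0,0],[0.5,0,0,0],[0,0,0,0]]]'
```

```text
time: 14.9
tool_pos: [0.6111, 0.0449, 0.1706]
tool_rot: [3.139, 0.006, 1.212]
contact_force: [-5.0, -12.3, 13.5]
opening: 0.0008
```

```bash
python3 -m inch '[[[0.5,0,0,0],[0.5,0,0,0],[0,0,0,0]]]'
```

```text
time: 15.28
tool_pos: [0.6111, 0.045, 0.1705]
tool_rot: [3.139, 0.007, 1.212]
contact_force: [-6.7, -15.5, 13.6]
opening: 0.0002
```

```bash
python3 -m inch '[[[0.5,0,0,0],[0.5,0,0,0],[0,0,0,0]]]'
```

```text
time: 15.65
tool_pos: [0.6112, 0.045, 0.1706]
tool_rot: [3.14, 0.009, 1.211]
contact_force: [-7.6, -18.0, 13.7]
opening: 0.0004
```

```bash
python3 -m inch '[[[-0.7,0,0,0],[-0.7,0,0,0],[-0.7,0,0,0],[-0.7,0,0,0],[0,0,0,0]]]'; python3 -m inch '[[[0,0,-1,0],[0,0,-1,0],[0,0,-1,0],[0,0,-1,0],[0,0,0,0]]]'
```

```text
time: 16.27
tool_pos: [0.6111, 0.0449, 0.1706]
tool_rot: [3.139, 0.004, 1.212]
contact_force: [-3.1, -9.1, 11.6]
opening: 0.0005
time: 16.9
tool_pos: [0.6105, 0.0453, 0.1718]
tool_rot: [-3.141, 0.005, 1.212]
contact_force: [1.9, -8.4, -1.9]
opening: 0.0005
```

```bash
python3 -m inch '[[[-1,0,-0.5,0],[-1,0,-0.5,0],[-1,0,-0.5,0],[-1,0,-0.5,0],[0,0,0,0]]]'; python3 -m inch '[[[0,0,-10,0],[0,0,-20,0],[0,0,-30,0],[-30,0,-30,0],[-60,0,0,0],[-60,0,0,0],[-60,0,0,0],[-30,0,0,0],[0,0,0,0],[0,0,0,0]]]'; python3 seg.py pics/c3.png; python3 -c "
from h import *
cv2.imwrite('pics/t3.png',read_camera('top')['img'])"
```

```text
time: 17.52
tool_pos: [0.6096, 0.0445, 0.1752]
tool_rot: [3.141, -0.0, 1.213]
contact_force: [-0.3, 0.6, -0.8]
opening: 0.0008
time: 18.77
tool_pos: [0.5258, -0.1799, 0.2655]
tool_rot: [3.141, -0.0, 1.213]
contact_force: [0.1, 0.5, 0.2]
opening: 0.0002
side orange 184 ctr [222.1848 302.5543] rect rc [221.8 305.1] [16.7 32.9] 19.8
top orange 44 ctr [204.6136 281.2045] rect rc [203.2 282. ] [ 4.1 21.2] 60.6
18.875 [ 0.5259 -0.1793  0.2653] [ 3.1412 -0.0003  1.2144] [-0.5578 -0.0583 -0.1865] 0.0005862131321893014 0.0188
```

View pics/c3.png

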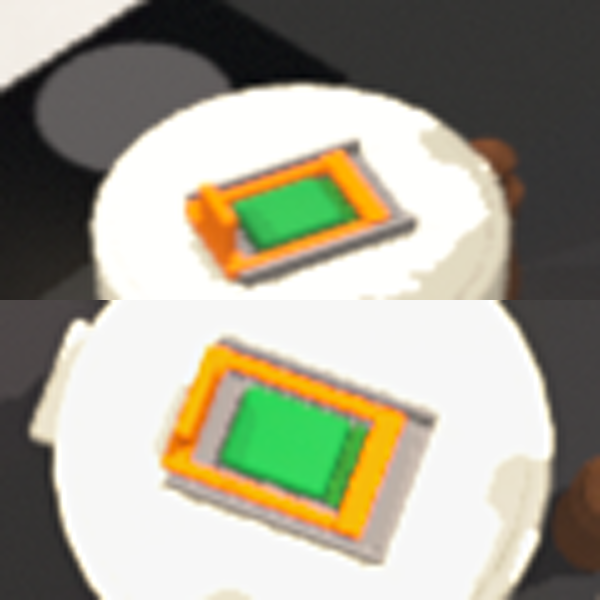

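View pics/t3.png

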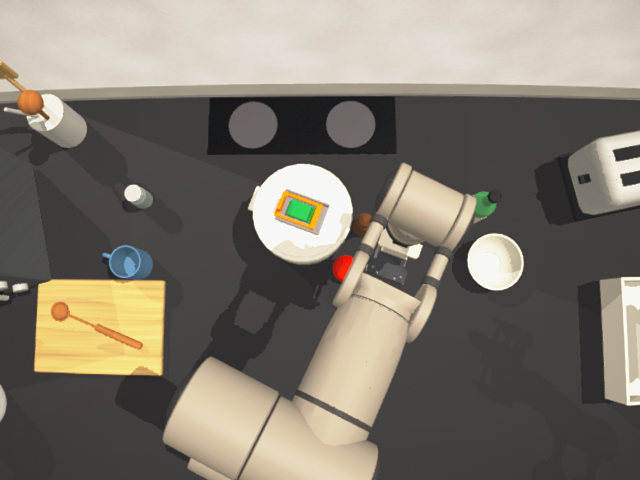

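The knob is down and the crossbar covers its ledge (top crop, around (375,480)). The tab has moved left, and the mill and tomato are where they were.

```bash
python3 -c "
from cell import *
print(hand_in())"
```

```text
the job is handed in; nothing more can be done
None
```

The green knob is pressed down and trapped under the orange lock, the arm is clear, and the job was handed in at about 19 s of the 48 s allowed.

- **Pressing:** I held the knob down with about 12–14 N on its rubber bumper, with the shut fingers just short of the tab.
- **Sliding the lock:** I slid the fingers along the spinner's +x. They met the tab after about 8 mm and moved the lock about 8 mm more, until it stopped dead at the end.
- **Forces:** At the end stop the wrist read about 19.5 N sideways and 13.7 N down. Together that is about 24 N, split between the knob and the tab. I estimate about 17 N on the knob and 10 N on the tab, both under 22 N, but I could not measure them separately.
- **Last checks:** The final pictures, taken after letting go, show the knob still down with the crossbar over its ledge. The pepper mill, tomato and the other things visible in the top view are where they started. The wrist force read about zero, so the robot was touching nothing.
- **What disagreed:** The trained networks did not find the spinner's points reliably, so I located the knob and tab from corners I picked in both pictures, then confirmed the height by touch.

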